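# Test-turn thumb screws in their gauge nuts and pull the one that jams

## Robot

A 7-joint arm with a two-finger parallel gripper is mounted at the origin on the work surface; the furniture and walls round the work are solid. World frame = base frame: x ahead of the robot, y to its left, z up, the work surface at z = 0. Lengths are in m, angles in rad, forces in N, time in s.
With the tool pointing down it reaches from about 0.425 to 0.875 m from the base axis. Payload 4.7 kg.
Tool frame: the origin (TCP) lies midway between the tips of the shut fingers; the grasp point (between the pads) lies 19 mm behind it; z points along the fingers, y is the line along which they close (so a half turn about z gives the same grasp; the last joint's range is limited). The gripper opens to 87 mm and grips with 3 to 60 N. Pads are 19 mm wide; open, the fingers measure 117 mm over their backs; the gripper's body (75 mm by 190 mm) begins 51 mm behind the grasp point.
Start: joints at [1.253, 0.321, -0.07, 1.45, 0.023, 1.371, -0.057], TCP at [0.212, -0.615, 0.202] pointing down, gripper open.
Joint ranges: [-2.86, 2.86], [-0.3, 2.09], [-1.38, 1.24], [0.06, 2.45], [-1.56, 4.7], [0.09, 2.05], [-2.69, 2.69]. Speed limits (rad/s): [2.57, 2.57, 3.14, 3.14, 3.14, 3.14, 3.14].

## Interface

Orientations are given as a rotation vector (axis times angle).
In Python, from bench import ctrl gives the robot as it stands. The module is installed in compiled form; this text tells all that it offers.
- The arm moves only by the shell command python3 -m handwheel 'ROWS' [FORCE]. ROWS is JSON, a list of rows, each a list of 7 numbers: the finger opening in m, from 0 to 0.087, then the shift along the tool's x, y, z in m, then the turn, a rotation vector about the tool's x, y, z in degrees. A call has 1 to 12 rows; each row shifts and turns the commanded pose from where the row before left it, along the tool's axes as they then stand; what a row does not reach is not made up. A row lasts 1/8 s, in which the tool goes at most 62.5 mm and 10.7 degrees, less where a joint would pass 70% of its speed; a pose out of reach is approached as far as the arm can. A call is refused whole if a number of a shift passes 0.0625 or a number of a turn 10.7, either way. A call with a gripper value outside its range is refused whole. The fingers move at their own pace and stop on an object; FORCE is the grip in N (left out, the last holds). Time passes only in rows, so rows that do not move let the fingers close. It gives the time, the measured TCP pose, the force, the opening and the grip force at its end, in the units of the state.
- ctrl.get_state(): the state, without advancing time (a new reading comes with each control period).
- ctrl.get_image(name): name is "scene" or "top"; returns (picture, depth): 480x640x3 uint8, blue, green, red; 480x640 float32, m along the optical axis (not along the pixel's ray), 0 where there is no reading.
- ctrl.camera_info(name): a dict with "intrinsics" (3x3 intrinsics, pixels), "D" ([k1, k2, p1, p2, k3] as OpenCV has them; the pictures are not rectified), "R" (3x3) and "t" (3): a world point X has camera coordinates R X + t. Camera axes: x right, y down, z forward; pixel columns grow to the right and rows downward; lengths in m; the calibration is good to about 2 mm. A picture is of the moment at which its call begins. camera_info takes no time and is no camera call.
- ctrl.close_job(): hands the job in; it is judged then, once.
The state is a dict: "time": time; "joint_positions": joint angles; "qd": joint speeds; "joint_torque": joint torques, N m; "position": TCP position; "tool_rot": TCP orientation; "ft_force": force on the tool from outside, world axes, zero at the start; "torque": the same for the moment, N m; "grip_width": opening from 0.0 (shut) to 1.0 (fully open); "grip_force": force on a finger pad.
Only numpy, scipy, OpenCV 4.12 (cv2) and the standard library are available. Lean on these libraries where they do the work, as an engineer would, in place of code of your own. Each camera call takes 0.05 s, during which the arm holds its last target. There are 200 camera calls.

## Task

Three thumb screws have been started in square gauge nuts that stand in the test block, beside a bare spare nut. Give every screw a quarter turn clockwise (seen from above): those that turn freely stay in the block, turned, and the one that jams is lifted out together with its nut and stood upright in the empty steel tray. Leave the other things on the bench where they are.

Things in the scene. Friction and masses are not known exactly. Their poses are not given: they have to be found in the camera images.
- nut_a: gauge nut: dark steel square block 50 x 50 mm, 30 mm high, origin at the centre of its underside, z up. It stands in one of the pockets of the block (any of them), 20 mm deep with 1.5 mm play all round, and a thumb screw stands upright in it, held by its thread; nut and screw weigh about 0.6 kg and are lifted out as one by the wing of the screw. All three look the same.
- wing_a (a point): centre of the flat upright wing of the thumb screw in nut_a, 84 mm above the nut's underside (94 mm above the bench in the block). The wing is plain steel, 12 mm thick along its x, 52 mm wide along its y, 36 mm high along z (top 102 mm above the nut's underside). Turns with the screw: its yaw is the yaw of the wing.
- screw_a (a joint): turn of that screw in nut_a, rad, growing clockwise seen from above; starts between 0 and 0.25. A sound screw turns with under 0.05 N m to 2.4; a bad one turns as lightly at first but jams hard at 0.3. One of the three is bad, any of them. The screw does not rise or sink noticeably.
- nut_b: gauge nut: dark steel square block 50 x 50 mm, 30 mm high, origin at the centre of its underside, z up. It stands in one of the pockets of the block (any of them), 20 mm deep with 1.5 mm play all round, and a thumb screw stands upright in it, held by its thread; nut and screw weigh about 0.6 kg and are lifted out as one by the wing of the screw. All three look the same.
- wing_b (a point): centre of the flat upright wing of the thumb screw in nut_b, 84 mm above the nut's underside (94 mm above the bench in the block). The wing is plain steel, 12 mm thick along its x, 52 mm wide along its y, 36 mm high along z (top 102 mm above the nut's underside). Turns with the screw: its yaw is the yaw of the wing.
- screw_b (a joint): turn of that screw in nut_b, rad, growing clockwise seen from above; starts between 0 and 0.25. A sound screw turns with under 0.05 N m to 2.4; a bad one turns as lightly at first but jams hard at 0.3. One of the three is bad, any of them. The screw does not rise or sink noticeably.
- nut_c: gauge nut: dark steel square block 50 x 50 mm, 30 mm high, origin at the centre of its underside, z up. It stands in one of the pockets of the block (any of them), 20 mm deep with 1.5 mm play all round, and a thumb screw stands upright in it, held by its thread; nut and screw weigh about 0.6 kg and are lifted out as one by the wing of the screw. All three look the same.
- wing_c (a point): centre of the flat upright wing of the thumb screw in nut_c, 84 mm above the nut's underside (94 mm above the bench in the block). The wing is plain steel, 12 mm thick along its x, 52 mm wide along its y, 36 mm high along z (top 102 mm above the nut's underside). Turns with the screw: its yaw is the yaw of the wing.
- screw_c (a joint): turn of that screw in nut_c, rad, growing clockwise seen from above; starts between 0 and 0.25. A sound screw turns with under 0.05 N m to 2.4; a bad one turns as lightly at first but jams hard at 0.3. One of the three is bad, any of them. The screw does not rise or sink noticeably.
- block: test block: plain aluminium plate 160 x 160 mm, 30 mm high, bolted to the bench (bolt heads to 39 mm), origin at the centre of its underside; four square pockets in two rows, 90 mm apart centre to centre, floors 10 mm above the bench; three hold nuts with screws and one, any of them, holds the bare nut. At y above 0.38 stands a key rack 330 mm high
- tray: empty sheet-steel tray, 130 x 130 mm outside, rim 31 mm high, walls 4 mm, fixed, origin at the centre of its underside; right of the block. Beyond the tray to the right (y below -0.08) a blue tube frame of the room reaches 220 mm above the bench: pass over it with the fingertips above 260 mm
- tray_floor (a point): centre of the tray's inner floor, 4 mm above the bench (clear floor 122 x 122 mm)
- grease_tub: bystander: white tub, 69 mm across, 86 mm high, origin under its centre
- wrench: bystander: combination wrench lying flat right of the tray, 170 mm long along its y, 27 mm wide, 8 mm high
- nut_bare: bystander: a spare gauge nut without a screw, 50 x 50 x 30 mm, in the fourth pocket of the block, origin at the centre of its underside

How it is judged:
At the end, for the whole second after the job is handed in: Two screws turned past 1.3 rad, their nuts upright (0.12 rad) in their own pockets (moved under 15 mm); the third, under 0.7 rad, stands with its nut upright (0.12 rad) on the tray floor (within 55 mm of its centre, height within 6 mm); all at rest (((value of joint screw_a below 0.7 rad and horizontal distance between nut_a and tray_floor below 0.055 m and z of nut_a in the frame of tray_floor between -0.006 and 0.006 m and angle between each of nut_a, nut_b, nut_c's own z axis and vertical below 0.12 rad and value of joint each of screw_b, screw_c above 1.3 rad and distance of each of nut_b, nut_c from where it was at the start of the episode below 0.015 m) or (value of joint screw_b below 0.7 rad and horizontal distance between nut_b and tray_floor below 0.055 m and z of nut_b in the frame of tray_floor between -0.006 and 0.006 m and angle between each of nut_b, nut_a, nut_c's own z axis and vertical below 0.12 rad and value of joint each of screw_a, screw_c above 1.3 rad and distance of each of nut_a, nut_c from where it was at the start of the episode below 0.015 m) or (value of joint screw_c below 0.7 rad and horizontal distance between nut_c and tray_floor below 0.055 m and z of nut_c in the frame of tray_floor between -0.006 and 0.006 m and angle between each of nut_c, nut_a, nut_b's own z axis and vertical below 0.12 rad and value of joint each of screw_a, screw_b above 1.3 rad and distance of each of nut_a, nut_b from where it was at the start of the episode below 0.015 m)) and linear speed of each of nut_a, nut_b, nut_c below 0.02 m/s); the robot touches nothing.
It fails at once if the nut bare is shifted by more than 30 mm (distance of nut_bare from where it was at the start of the episode above 0.03 m).
It fails at once if the grease tub is shifted by more than 30 mm (distance of grease_tub from where it was at the start of the episode above 0.03 m).
It fails at once if the wrench is shifted by more than 30 mm (distance of wrench from where it was at the start of the episode above 0.03 m).
It also fails if it takes over 72 s, if anything falls off the work surface, if the arm or the gripper's body presses on something with over 40 N, if the wrist force passes 120 N, or if a joint passes its speed limit or range.

## Working session

There is one attempt and no reset: what is moved stays moved. The work goes in short steps, Python scripts to look and compute and a shell command to move; the robot and the scene stay as the last step left them, time stands still between calls to the robot, and variables do not carry over. Pictures are saved under pics/ and viewed, at most 10 in all, crops included, and the job is handed in when it is done.

```bash
mkdir -p pics; cat > h.py <<'E'
from bench import ctrl
import numpy as np, cv2
def cloud(name):
    im,d=ctrl.get_image(name); c=ctrl.camera_info(name)
    K=np.array(c["intrinsics"]);D=np.array(c["D"]);R=np.array(c["R"]);t=np.array(c["t"])
    v,u=np.mgrid[0:480,0:640]
    p=cv2.undistortPoints(np.stack([u.ravel(),v.ravel()],1).astype(np.float64)[:,None],K,D)[:,0]
    pc=np.c_[p,np.ones(len(p))]*d.ravel()[:,None]
    W=((pc-t)@R).reshape(480,640,3); W[d==0]=np.nan
    return im,W
E
python3 - <<'E'
from h import *
for n in("top","scene"):
    im,W=cloud(n); cv2.imwrite(f"pics/{n}0.png",im); np.savez(f"{n}0.npz",im=im,W=W)
    c=ctrl.camera_info(n); print(n,-np.array(c["R"]).T@np.array(c["t"]),np.array(c["R"])[2])
s=ctrl.get_state(); print(s)
E
```

```text
top [0.36201599 0.00427773 1.07577356] [ 1.37227142e-01  5.27253552e-04 -9.90539466e-01]
scene [ 0.89857422 -0.18839113  0.87103307] [-0.4440355   0.20112541 -0.87314434]
{'time': 0.1, 'joint_positions': array([ 1.25311368,  0.32174496, -0.07008251,  1.45157846,  0.0226224 ,
        1.37081769, -0.05687464]), 'qd': array([-0.0017129 , -0.0017891 , -0.00085391, -0.00239752, -0.00017296,
        0.0002434 , -0.00112741]), 'joint_torque': array([-4.35092206e-04, -4.92570484e+01, -4.05900478e-01, -3.13396990e+01,
       -6.41144486e-02,  3.95803247e-02,  8.84854080e-05]), 'position': array([ 0.21148698, -0.61405134,  0.20146068]), 'tool_rot': array([-3.09675827e+00, -5.18579716e-01,  6.38959142e-04]), 'ft_force': array([ 0.19549292, -0.64306762,  0.20627464]), 'torque': array([ 0.01047525,  0.01601987, -0.02398602]), 'grip_force': 0.0, 'grip_width': 1.0022272621335557}
```

View pics/top0.png

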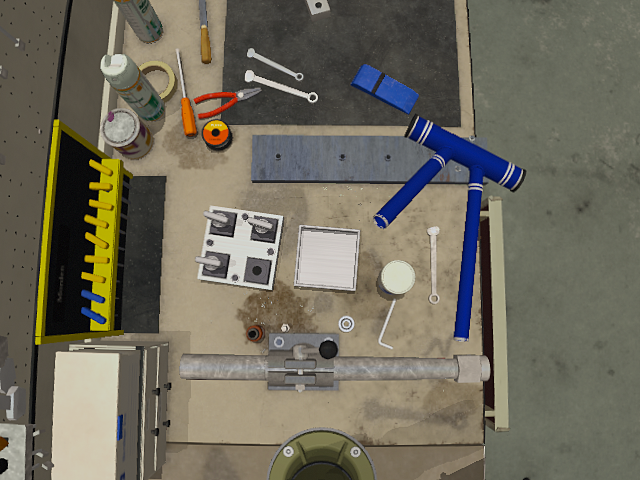

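View pics/scene0.png

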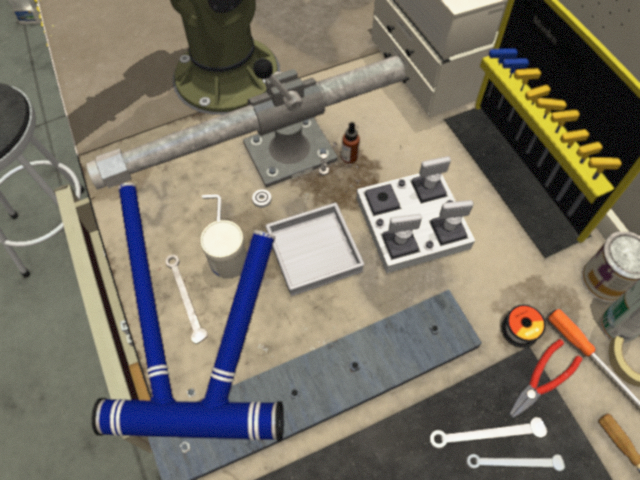

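The top view shows the block centred near pixel (240,248). Its wings are near (215,217), (258,222) and (208,261), and the bare nut is at (258,270). The tray is at (327,257) and the tub at (398,279). The blue frame lies to the right and the rack to the left.

```bash
cat >> h.py <<'E'
def blobs(W,lo,hi,box=(0.3,0.75,-0.02,0.34),minpts=25):
    m=(W[...,2]>lo)&(W[...,2]<hi)&(W[...,0]>box[0])&(W[...,0]<box[1])&(W[...,1]>box[2])&(W[...,1]<box[3])
    n,l,st,_=cv2.connectedComponentsWithStats(m.astype(np.uint8),connectivity=8); out=[]
    for i in range(1,n):
        if st[i,4]<minpts: continue
        P=W[l==i]; r=cv2.minAreaRect((P[:,:2]*1000).astype(np.float32))
        b=cv2.boxPoints(r); e=[b[1]-b[0],b[2]-b[1]]; L=max(e,key=np.linalg.norm)
        a=(np.degrees(np.arctan2(L[1],L[0]))+90)%180-90
        out.append((np.round(r[0],1),np.round(np.sort(r[1]),1),round(a,1),st[i,4],st[i,:4].tolist(),round(np.median(P[:,2])*1000,1),np.round(P[:,2].max()*1000)))
    return out
E
python3 - <<'E'
from h import *
for n in("top","scene"):
    z=np.load(n+"0.npz");W=z["W"]
    print(n)
    for lo,hi in((.106,.12),(.08,.12)):
        print(lo)
        for b in blobs(W,lo,hi): print(b)
    print('block top'); 
    for b in blobs(W,.024,.034,minpts=200): print(b)
    print('nut top'); 
    for b in blobs(W,.037,.043,minpts=60): print(b)
    print('tub',[b for b in blobs(W,.06,.1,(.3,.75,-.2,0.05),100)])
    g=W[235:240,225:230,2]; print(g.mean())
E
python3 - <<'E'
import numpy as np
from scipy.spatial.transform import Rotation as R
print(R.from_rotvec([-3.09675827e+00, -5.18579716e-01,  6.38959142e-04]).as_matrix().round(3))
E
```

```text
top
0.106
(array([544.5, 216.5]), array([12.6, 49.3]), np.float32(71.0), np.int32(147), [204, 211, 24, 12], np.float64(111.7), np.float64(115.0))
(array([532.2, 127.5]), array([12.6, 51.8]), np.float32(73.2), np.int32(157), [247, 217, 26, 12], np.float64(111.8), np.float64(117.0))
(array([455.5, 229. ]), array([12.2, 50.3]), np.float32(79.0), np.int32(153), [195, 256, 26, 11], np.float64(111.5), np.float64(117.0))
0.08
(array([544.1, 216.1]), array([13.2, 50.2]), np.float32(71.0), np.int32(190), [204, 211, 27, 14], np.float64(110.7), np.float64(115.0))
(array([531.4, 127.7]), array([15.5, 51.8]), np.float32(71.6), np.int32(205), [247, 217, 27, 14], np.float64(110.9), np.float64(117.0))
(array([455. , 228.7]), array([18.5, 50.6]), np.float32(88.1), np.int32(190), [195, 256, 28, 12], np.float64(111.0), np.float64(117.0))
(array([313.4, 142. ]), array([12. , 12.4]), np.float32(67.0), np.int32(42), [248, 330, 8, 8], np.float64(98.0), np.float64(102.0))
block top
(array([693.8,  70.7]), array([106.2, 179.9]), np.float32(-89.8), np.int32(3678), [251, 134, 83, 47], np.float64(28.6), np.floa
[... 2725 characters left out ...]
5), [365, 184, 35, 29], np.float64(40.7), np.float64(43.0))
(array([546.6, 214.4]), array([49.9, 50.6]), np.float32(81.4), np.int32(452), [431, 216, 37, 27], np.float64(40.4), np.float64(43.0))
(array([534.3, 124.9]), array([49.5, 50.8]), np.float32(80.8), np.int32(461), [382, 231, 37, 26], np.float64(40.4), np.float64(43.0))
tub [(array([ 431.9, -150.6]), array([68.8, 69.1]), np.float32(41.9), np.int32(1526), [200, 220, 45, 45], np.float64(84.8), np.float64(90.0)), (array([ 736.2, -175.4]), array([ 6. , 30.3]), np.float32(-24.5), np.int32(104), [279, 409, 5, 24], np.float64(89.8), np.float64(99.0))]
0.08491489173579106
[[ 0.945  0.326 -0.001]
 [ 0.326 -0.945  0.002]
 [-0.    -0.002 -1.   ]]
```

```bash
cat >> h.py <<'E'
from scipy.spatial.transform import Rotation as Rn
def plan(x,y,z,yaw):  # yaw: world direction of tool y, deg
    s=ctrl.get_state(); M=Rn.from_rotvec(s["tool_rot"]); m=M.as_matrix(); p=np.array(s["position"])
    a=np.radians(yaw); T=np.array([[-np.sin(a),np.cos(a),0],[np.cos(a),np.sin(a),0],[0,0,-1]]).T
    T[:,0]=np.cross(T[:,1],T[:,2])
    print("t",s["time"],"p",p.round(4),"q",np.round(s["joint_positions"],2),"yaw",np.degrees(np.arctan2(m[1,1],m[0,1])).round(2))
    print("shift now-axes mm",(m.T@(np.array([x,y,z])-p)*1000).round(1),"turn deg",np.degrees((M.inv()*Rn.from_matrix(T)).as_rotvec()).round(2),"shift target-axes",(T.T@(np.array([x,y,z])-p)*1000).round(1))
    print("F",np.round(s["ft_force"],1),"M",np.round(s["torque"],2),"grip",s["grip_width"]*87,s["grip_force"])
E
python3 -m handwheel '[[0.04,0,0,-0.05,0,0,0],[0.04,0,0,-0.05,0,0,0],[0.04,0.05,-0.031,0,0,0,0],[0.04,0.05,-0.031,0,0,0,0],[0.04,0.05,-0.031,0,0,0,0],[0.04,0.05,-0.031,0,0,0,0],[0.04,0.05,-0.031,0,0,0,0],[0.04,0.05,-0.031,0,0,0,0],[0.04,0.05,-0.031,0,0,0,0],[0.04,0.05,-0.031,0,0,0,0],[0.04,0.05,-0.031,0,0,0,0]]' 15
python3 -c "
from h import *
plan(.5455,.2155,.2,-18)"
```

```text
time: 1.48
position: [0.547, -0.2027, 0.3022]
tool_rot: [3.098, 0.518, -0.001]
ft_force: [0.8, -0.2, -0.5]
grip_width: 0.455
grip_force: 0.0
t 1.475 p [ 0.547  -0.2027  0.3022] q [ 0.69  0.18 -0.44  1.45  0.08  1.54 -0.99] yaw -71.01
shift now-axes mm [ 134.7 -395.9  102. ] turn deg [-1.000e-02  3.000e-02 -5.301e+01] shift target-axes [ 397.3 -130.7  102.2]
F [ 0.8 -0.2 -0.5] M [-0.06 -0.03 -0.  ] grip 39.58365959860076 0.0
```

```bash

python3 -m handwheel '[[0.04,0.0192,-0.0566,0,0,0,0],[0.04,0.0192,-0.0566,0,0,0,0],[0.04,0.0192,-0.0566,0,0,0,0],[0.04,0.0192,-0.0566,0,0,0,0],[0.04,0.0192,-0.0566,0,0,0,0],[0.04,0.0192,-0.0566,0,0,0,0],[0.04,0.0192,-0.0566,0,0,0,0],[0.04,0,0,0,0,0,-10.6],[0.04,0,0,0,0,0,-10.6],[0.04,0,0,0,0,0,-10.6],[0.04,0,0,0,0,0,-10.6],[0.04,0,0,0,0,0,-10.6]]'
python3 -c "
from h import *
plan(.5455,.2155,.2,-18)"
```

```text
time: 2.98
position: [0.544, 0.214, 0.3019]
tool_rot: [-2.536, -1.855, 0.002]
ft_force: [0.8, 0.1, -0.1]
grip_width: 0.461
grip_force: 0.0
t 2.975 p [0.544  0.214  0.3019] q [ 0.29  0.24 -0.86  1.43  0.18  1.55 -0.86] yaw -17.64
shift now-axes mm [  1.9   1.  101.9] turn deg [-0.04  0.04  0.36] shift target-axes [  1.9   0.9 101.9]
F [ 0.8  0.1 -0.1] M [ 0.02 -0.07  0.03] grip 40.10046156655251 0.0
```

```bash

python3 -m handwheel '[[0.04,0.002,0.001,0.05,0,0,0],[0.04,0,0,0.05,0,0,0],[0.04,0,0,0.05,0,0,0],[0.04,0,0,0.03,0,0,0],[0.04,0,0,0.022,0,0,0],[0.04,0,0,0.018,0,0,0],[0.04,0,0,0,0,0,0]]' 15
python3 -c "
from h import *
plan(.5455,.2155,.08,-18)"
python3 -m handwheel '[[0.0,0,0,0,0,0,0],[0.0,0,0,0,0,0,0],[0.0,0,0,0,0,0,0],[0.0,0,0,0,0,0,0]]' 15
python3 -c "
from h import *
plan(.5455,.2155,.08,-18)"
```

```text
time: 3.85
position: [0.5448, 0.2152, 0.081]
tool_rot: [-2.541, -1.846, 0.004]
ft_force: [0.2, -0.4, 0.2]
grip_width: 0.463
grip_force: 0.0
t 3.85 p [0.5448 0.2152 0.081 ] q [ 0.25  0.39 -0.81  1.73  0.3   1.15 -0.96] yaw -17.98
shift now-axes mm [0.5 0.6 1. ] turn deg [-0.14  0.1   0.02] shift target-axes [0.5 0.6 1. ]
F [ 0.2 -0.4  0.2] M [-0.06 -0.07 -0.03] grip 40.245639260355325 0.0
time: 4.35
position: [0.5463, 0.2158, 0.0829]
tool_rot: [2.541, 1.846, 0.001]
ft_force: [-0.3, -0.3, 1.7]
grip_width: 0.13
grip_force: 15.0
t 4.35 p [0.5463 0.2158 0.0829] q [ 0.25  0.39 -0.81  1.73  0.3   1.15 -0.96] yaw -17.99
shift now-axes mm [-0.5 -0.7  2.9] turn deg [ 0.06 -0.02  0.01] shift target-axes [-0.5 -0.7  2.9]
F [-0.3 -0.3  1.7] M [-0.05 -0.08 -0.03] grip 11.342520095122827 14.996358901262283
```

```bash

python3 -m handwheel '[[0.0,0,0,0,0,0,5],[0.0,0,0,0,0,0,5],[0.0,0,0,0,0,0,4]]'
python3 -c "
from h import *
plan(.5455,.2155,.08,-108)"
```

```text
time: 4.72
position: [0.5463, 0.2158, 0.0829]
tool_rot: [2.749, 1.52, 0.001]
ft_force: [-0.7, -0.3, 1.4]
grip_width: 0.136
grip_force: 15.0
t 4.725 p [0.5463 0.2158 0.0829] q [ 0.22  0.37 -0.77  1.73  0.28  1.15 -1.19] yaw -32.13
shift now-axes mm [-0.7 -0.5  2.9] turn deg [ 2.000e-02 -6.000e-02  7.587e+01] shift target-axes [-0.7  0.6  2.9]
F [-0.7 -0.3  1.4] M [-0.08 -0.13 -0.  ] grip 11.827224598839157 14.994390159845352
```

```bash

python3 -m handwheel '[[0.0,0,0,0,0,0,6],[0.0,0,0,0,0,0,6]]'
python3 -c "
from h import *
plan(.5455,.2155,.08,-108)"
```

```text
time: 4.97
position: [0.5463, 0.2158, 0.0829]
tool_rot: [2.894, 1.223, 0.001]
ft_force: [0.9, -0.4, 1.7]
grip_width: 0.132
grip_force: 15.0
t 4.975 p [0.5463 0.2158 0.0829] q [ 0.19  0.36 -0.73  1.73  0.26  1.14 -1.39] yaw -44.19
shift now-axes mm [-0.8 -0.4  2.9] turn deg [ 1.000e-02 -6.000e-02  6.381e+01] shift target-axes [-0.7  0.5  2.9]
F [ 0.9 -0.4  1.7] M [-0.11 -0.07  0.03] grip 11.484085312329334 14.993145167827606
```

```bash

python3 -m handwheel '[[0.0,0,0,0,0,0,10],[0.0,0,0,0,0,0,10],[0.0,0,0,0,0,0,10],[0.0,0,0,0,0,0,10],[0.0,0,0,0,0,0,10],[0.0,0,0,0,0,0,10],[0.0,0,0,0,0,0,4],[0,0,0,0,0,0,0]]'
python3 -c "
from h import *
plan(.5455,.2155,.08,-108)"
```

```text
time: 5.98
position: [0.5463, 0.2157, 0.0829]
tool_rot: [-3.103, 0.49, -0.002]
ft_force: [1.0, -0.9, 2.5]
grip_width: 0.134
grip_force: 15.0
t 5.975 p [0.5463 0.2157 0.0829] q [ 0.04  0.32 -0.55  1.74  0.19  1.13 -2.45] yaw -107.95
shift now-axes mm [-0.7  0.5  2.9] turn deg [-0.01 -0.06  0.05] shift target-axes [-0.7  0.5  2.9]
F [ 1.  -0.9  2.5] M [-0.09 -0.07 -0.01] grip 11.624144202947827 14.998376369476318
```

Screw A turned freely. I'll open, lift, turn back 90° and go to B (533,126).

```bash

python3 -m handwheel '[[0.04,0,0,0,0,0,0],[0.04,0,0,0,0,0,0],[0.04,0,0,0,0,0,0],[0.04,0,0,-0.03,0,0,0],[0.04,0,0,-0.05,0,0,0],[0.04,0,0,-0.04,0,0,0],[0.04,0,0,0,0,0,-10.6],[0.04,0,0,0,0,0,-10.6],[0.04,0,0,0,0,0,-10.6],[0.04,0,0,0,0,0,-10.6],[0.04,0,0,0,0,0,-10.6],[0.04,0,0,0,0,0,-10.6]]'
python3 -m handwheel '[[0.04,0,0,0,0,0,-10.6],[0.04,0,0,0,0,0,-10.6],[0.04,0,0,0,0,0,-4],[0.04,0,0,0,0,0,0]]'
python3 - <<'E'
from h import *
im,W=cloud("top")
for b in blobs(W,.106,.12): print(b)
plan(.533,.1265,.08,-17.2)
E
```

```text
time: 7.48
position: [0.5457, 0.2158, 0.2023]
tool_rot: [-2.892, -1.227, 0.001]
ft_force: [0.5, -0.3, 0.6]
grip_width: 0.459
grip_force: 0.0
time: 7.98
position: [0.5458, 0.2157, 0.2023]
tool_rot: [-2.561, -1.819, 0.0]
ft_force: [0.4, 0.5, -0.0]
grip_width: 0.458
grip_force: 0.0
(array([552.2, 215.1]), array([12.3, 37.1]), np.float32(-15.0), np.int32(100), [212, 204, 10, 19], np.float64(111.6), np.float64(115.0))
(array([532.4, 127.8]), array([12.9, 51. ]), np.float32(73.3), np.int32(157), [247, 217, 26, 12], np.float64(111.6), np.float64(117.0))
t 8.025 p [0.5458 0.2157 0.2023] q [ 0.22  0.26 -0.75  1.59  0.18  1.36 -0.9 ] yaw -19.27
shift now-axes mm [-88.4  17.4 122.3] turn deg [-0.01  0.01 -2.07] shift target-axes [-89.   14.1 122.3]
F [ 0.3 -0.4  0. ] M [ 0.05 -0.11 -0.01] grip 40.0657341815748 0.0
```

```bash

python3 -m handwheel '[[0.04,-0.0442,0.0087,0,0,0,0],[0.04,-0.0442,0.0087,0,0,0,0],[0.04,0,0,0.04,0,0,-2],[0.04,0,0,0.04,0,0,0],[0.04,0,0,0.022,0,0,0],[0.04,0,0,0.018,0,0,0],[0.04,0,0,0,0,0,0],[0,0,0,0,0,0,0],[0,0,0,0,0,0,0],[0,0,0,0,0,0,0],[0,0,0,0,0,0,0]]' 15
python3 -c "
from h import *
plan(.533,.1265,.08,-107)"
python3 -m handwheel '[[0.0,0,0,0,0,0,5],[0.0,0,0,0,0,0,5]]'
python3 -c "
from h import *
plan(.533,.1265,.08,-107)"
```

```text
time: 9.4
position: [0.5339, 0.1265, 0.0829]
tool_rot: [2.528, 1.864, 0.002]
ft_force: [2.5, -0.9, -0.4]
grip_width: 0.136
grip_force: 15.0
t 9.4 p [0.5339 0.1265 0.0829] q [ 0.34  0.27 -0.71  1.83  0.19  1.11 -0.73] yaw -17.2
shift now-axes mm [-0.2 -0.9  2.9] turn deg [ 5.00e-02 -8.00e-02  8.98e+01] shift target-axes [-0.9  0.2  2.9]
F [ 2.5 -0.9 -0.4] M [-0.01 -0.31 -0.03] grip 11.834447710197765 14.992550164461136
time: 9.65
position: [0.5339, 0.1265, 0.0829]
tool_rot: [2.683, 1.633, 0.002]
ft_force: [0.6, 0.2, 1.3]
grip_width: 0.133
grip_force: 15.0
t 9.65 p [0.5339 0.1265 0.0829] q [ 0.32  0.26 -0.68  1.83  0.19  1.11 -0.9 ] yaw -27.36
shift now-axes mm [-0.4 -0.8  2.9] turn deg [ 3.000e-02 -7.000e-02  7.964e+01] shift target-axes [-0.8  0.2  2.9]
F [0.6 0.2 1.3] M [-0.04 -0.13  0.06] grip 11.610410009539116 14.99230608344078
```

```bash

python3 -m handwheel '[[0.0,0,0,0,0,0,4],[0.0,0,0,0,0,0,4]]'
python3 -c "
from h import *
plan(.533,.1265,.08,-107)"
```

```text
time: 9.9
position: [0.5341, 0.1267, 0.0829]
tool_rot: [2.789, 1.444, 0.003]
ft_force: [1.4, 0.8, -0.3]
grip_width: 0.146
grip_force: 16.4
t 9.9 p [0.5341 0.1267 0.0829] q [ 0.3   0.26 -0.66  1.83  0.18  1.11 -1.04] yaw -35.25
shift now-axes mm [-0.8 -0.7  2.9] turn deg [ 4.000e-02 -1.100e-01  7.175e+01] shift target-axes [-0.9  0.5  2.9]
F [ 1.4  0.8 -0.3] M [ 0.08 -0.39  0.38] grip 12.709753350472692 16.42712783301249
```

B is jamming: the moment jumped to 0.38 N m. I'll back off, tighten the grip, locate the tray, and lift B.

```bash

python3 -m handwheel '[[0.0,0,0,0,0,0,-5],[0.0,0,0,0,0,0,-4],[0,0,0,0,0,0,0],[0,0,0,0,0,0,0]]' 15
python3 -m handwheel '[[0.0,0,0,0,0,0,0],[0,0,0,0,0,0,0],[0,0,0,0,0,0,0],[0,0,0,-0.005,0,0,0],[0,0,0,-0.005,0,0,0],[0,0,0,0,0,0,0]]' 50
python3 - <<'E'
from h import *
for n in("top","scene"):
    W=np.load(n+"0.npz")["W"]
    m=(W[...,2]>.015)&(W[...,2]<.036)&(W[...,0]>.38)&(W[...,0]<.6)&(W[...,1]>-.08)&(W[...,1]<.088)
    m=cv2.morphologyEx(m.astype(np.uint8),cv2.MORPH_CLOSE,np.ones((3,3)))
    k,l,st,_=cv2.connectedComponentsWithStats(m); i=1+st[1:,4].argmax()
    P=W[l==i]; P=P[np.isfinite(P[:,0])]; print(st[i],cv2.minAreaRect((P[:,:2]*1000).astype(np.float32)))
    m=(W[...,2]<.012)&(W[...,0]>.4)&(W[...,0]<.6)&(W[...,1]>-.05)&(W[...,1]<.08)
plan(.533,.1265,.08,-27)
E
```

```text
time: 10.4
position: [0.534, 0.1266, 0.0829]
tool_rot: [2.667, 1.658, 0.002]
ft_force: [2.3, 0.6, 2.1]
grip_width: 0.138
grip_force: 14.9
time: 11.15
position: [0.5323, 0.1263, 0.0919]
tool_rot: [-2.667, -1.66, 0.003]
ft_force: [0.7, 0.4, -5.6]
grip_width: 0.134
grip_force: 49.9
[294 225  66  66 693] ((473.63067626953125, -7.164314270019531), (132.08367919921875, 132.2655792236328), 85.52436065673828)
[ 266  203   98   90 1435] ((475.499267578125, -7.822364807128906), (132.11207580566406, 133.01071166992188), 85.57757568359375)
t 11.15 p [0.5323 0.1263 0.0919] q [ 0.33  0.25 -0.69  1.82  0.18  1.13 -0.88] yaw -26.19
shift now-axes mm [ 0.5  0.5 11.9] turn deg [-0.08  0.08  0.81] shift target-axes [ 0.5  0.5 11.9]
F [ 0.7  0.4 -5.6] M [-0.1  -0.35  0.06] grip 11.630023405044298 49.91518557071686
```

```bash

python3 -m handwheel '[[0,0,0,-0.015,0,0,0],[0,0,0,-0.02,0,0,0],[0,0,0,-0.02,0,0,0],[0,0,0,-0.02,0,0,0],[0,0,0,-0.01,0,0,0],[0,-0.025,0.0014,0,0,0,0],[0,-0.032,0.0014,0,0,0,0],[0,-0.032,0.0014,0,0,0,0],[0,-0.032,0.0014,0,0,0,0],[0,-0.025,0.0014,0,0,0,0],[0,0,0,0,0,0,0]]'
python3 - <<'E'
from h import *
plan(.4745,-.0075,.08,-26.2)
im,W=cloud("scene"); cv2.imwrite("pics/lift.png",cv2.resize(im[100:330,180:500],None,fx=2,fy=2))
m=(np.abs(W[...,0]-.4745)<.06)&(np.abs(W[...,1]+.0075)<.06)
P=W[m]
for lo in range(60,200,10):
    q=P[(P[:,2]*1000>lo)&(P[:,2]*1000<lo+10)]; print(lo,len(q),end="; ")
E
```

```text
time: 12.52
position: [0.474, -0.0099, 0.1776]
tool_rot: [2.669, 1.655, -0.003]
ft_force: [0.9, 1.2, -6.7]
grip_width: 0.132
grip_force: 49.9
t 12.525 p [ 0.474  -0.0099  0.1776] q [ 0.56 -0.02 -0.58  1.89 -0.01  1.27 -0.48] yaw -26.41
shift now-axes mm [ 2.5 -0.6 97.6] turn deg [-0.01  0.1  -0.21] shift target-axes [ 2.3 -0.6 97.6]
F [ 0.9  1.2 -6.7] M [ 0.14 -0.14 -0.01] grip 11.459609138400507 49.91547703742981
60 0; 70 0; 80 0; 90 0; 100 33; 110 103; 120 116; 130 424; 140 6; 150 0; 160 0; 170 0; 180 0; 190 0;
```

View pics/lift.png

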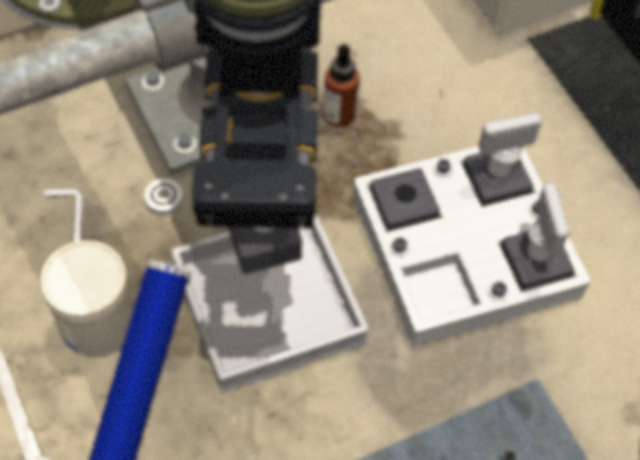

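The nut hangs upright above the tray (crop pixel about (265,245)), and its pocket is empty. Lowering it now.

```bash

python3 -m handwheel '[[0,0.002,0,0.025,0,0,0],[0,0,0,0.03,0,0,0],[0,0,0,0.025,0,0,0],[0,0,0,0.012,0,0,0],[0,0,0,0.004,0,0,0],[0,0,0,0.002,0,0,0],[0,0,0,0,0,0,0]]'
python3 -c "
from h import *
plan(.4745,-.0075,.077,-26.2)"
```

```text
time: 13.45
position: [0.4766, -0.0057, 0.0802]
tool_rot: [2.666, 1.66, 0.002]
ft_force: [0.8, 0.2, -6.6]
grip_width: 0.128
grip_force: 49.9
t 13.45 p [ 0.4766 -0.0057  0.0802] q [ 0.54  0.09 -0.6   2.    0.06  1.07 -0.54] yaw -26.19
shift now-axes mm [-2.5 -1.1  3.2] turn deg [ 0.08 -0.02  0.01] shift target-axes [-2.5 -1.1  3.2]
F [ 0.8  0.2 -6.6] M [ 0.02 -0.06  0.  ] grip 11.094674129838781 49.915595054626465
```

```bash

python3 -m handwheel '[[0,0,0,0.0015,0,0,0],[0,0,0,0.001,0,0,0],[0,0,0,0,0,0,0]]'
python3 -m handwheel '[[0,0,0,0.001,0,0,0],[0,0,0,0,0,0,0]]'
```

```text
time: 13.82
position: [0.4759, -0.0058, 0.077]
tool_rot: [2.667, 1.66, -0.0]
ft_force: [-0.9, -0.6, -5.8]
grip_width: 0.13
grip_force: 49.9
time: 14.08
position: [0.4764, -0.0058, 0.0769]
tool_rot: [2.666, 1.66, 0.0]
ft_force: [-2.6, -0.1, 3.7]
grip_width: 0.131
grip_force: 49.9
```

Force turned positive, so the nut is on the floor. I'll release with a low force, lift straight up, and move toward C.

```bash

python3 -m handwheel '[[0.02,0,0,0,0,0,0],[0.04,0,0,0,0,0,0],[0.04,0,0,0,0,0,0],[0.04,0,0,0,0,0,0],[0.04,0,0,-0.02,0,0,0],[0.04,0,0,-0.04,0,0,0],[0.04,0,0,-0.06,0,0,0],[0.04,0,0,-0.03,0,0,0],[0.04,0.05,0,0,0,0,0],[0.04,0.05,0,0,0,0,0],[0.04,0.05,0,0,0,0,0],[0.04,0.05,0,0,0,0,0]]' 15
python3 - <<'E'
from h import *
plan(.4565,.2275,.08,-12)
im,W=cloud("top"); cv2.imwrite("pics/tray.png",cv2.resize(im[190:310,180:400],None,fx=3,fy=3))
for b in blobs(W,.098,.12,(.3,.75,-.1,.34)): print(b)
for b in blobs(W,.031,.04,(.42,.53,-.06,.05)): print(b)
E
```

```text
time: 15.58
position: [0.5651, 0.1748, 0.226]
tool_rot: [2.667, 1.659, 0.001]
ft_force: [0.6, 0.1, 0.6]
grip_width: 0.461
grip_force: 0.0
t 15.575 p [0.5651 0.1748 0.226 ] q [ 0.29  0.26 -0.76  1.55  0.18  1.4  -0.94] yaw -26.24
shift now-axes mm [  -0.8 -120.8  145.9] turn deg [  0.03  -0.   -14.24] shift target-axes [  29.  -117.2  146. ]
F [0.6 0.1 0.6] M [-0.06 -0.1  -0.05] grip 40.14785470357602 0.0
(array([474. ,  -4.7]), array([12.5, 51.1]), np.float32(64.6), np.int32(160), [314, 245, 25, 16], np.float64(105.4), np.float64(110.0))
(array([492.8,  -8.6]), array([15.3, 48. ]), np.float32(74.8), np.int32(85), [317, 244, 22, 11], np.float64(33.9), np.float64(39.0))
(array([464.9,  -2.9]), array([30.1, 50.1]), np.float32(79.8), np.int32(199), [313, 252, 24, 18], np.float64(34.4), np.float64(39.0))
```

View pics/tray.png

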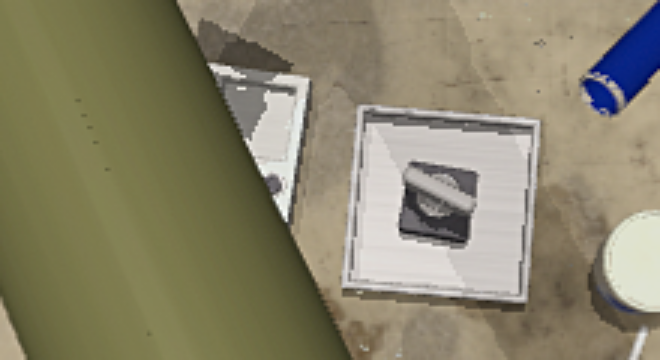

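The jammed nut stands upright in the tray (crop pixel about (438,202), wing top at 105 mm). Next is C.

```bash

python3 -m handwheel '[[0.04,0,-0.0604,0,0,0,0],[0.04,0,-0.0604,0,0,0,0],[0.04,0,0,0,0,0,-7],[0.04,0,0,0,0,0,-7.2],[0.04,0,0,0.05,0,0,0],[0.04,0,0,0.02,0,0,0],[0.04,0,0,0,0,0,0]]' 15
python3 -c "
from h import *
plan(.4565,.2275,.08,-12)"
```

```text
time: 16.5
position: [0.4546, 0.2262, 0.1544]
tool_rot: [-2.44, -1.976, 0.005]
ft_force: [0.4, -0.0, -0.1]
grip_width: 0.464
grip_force: 0.0
t 16.5 p [0.4546 0.2262 0.1544] q [ 0.28  0.11 -0.84  1.84  0.09  1.24 -0.79] yaw -11.99
shift now-axes mm [ 1.7  1.8 74.4] turn deg [-0.17  0.09  0.01] shift target-axes [ 1.6  1.6 74.4]
F [ 0.4 -0.  -0.1] M [-0.   -0.09  0.08] grip 40.35643953371339 0.0
```

```bash

python3 -m handwheel '[[0.04,0.001,0.001,0.03,0,0,0],[0.04,0,0,0.025,0,0,0],[0.04,0,0,0.018,0,0,0],[0.04,0,0,0,0,0,0],[0,0,0,0,0,0,0],[0,0,0,0,0,0,0],[0,0,0,0,0,0,0],[0,0,0,0,0,0,0]]' 15
python3 -m handwheel '[[0.0,0,0,0,0,0,5],[0.0,0,0,0,0,0,5],[0,0,0,0,0,0,5],[0,0,0,0,0,0,5]]'
python3 -c "
from h import *
plan(.4565,.2275,.08,-102)"
```

```text
time: 17.5
position: [0.4571, 0.2279, 0.0833]
tool_rot: [2.441, 1.977, 0.0]
ft_force: [-0.0, 0.3, 1.4]
grip_width: 0.134
grip_force: 14.9
time: 18.0
position: [0.4571, 0.228, 0.0834]
tool_rot: [2.749, 1.519, 0.0]
ft_force: [-0.7, 0.4, 2.8]
grip_width: 0.133
grip_force: 14.9
t 18.0 p [0.4571 0.228  0.0834] q [ 0.21  0.19 -0.79  1.91  0.15  1.09 -1.2 ] yaw -32.15
shift now-axes mm [-0.7 -0.3  3.4] turn deg [ 1.000e-02 -1.000e-02  6.985e+01] shift target-axes [-0.5  0.6  3.4]
F [-0.7  0.4  2.8] M [-0.08  0.17  0.03] grip 11.602134170247135 14.934925585985184
```

```bash

python3 -m handwheel '[[0.0,0,0,0,0,0,6]]'
python3 -m handwheel '[[0.0,0,0,0,0,0,10],[0.0,0,0,0,0,0,10],[0.0,0,0,0,0,0,10],[0.0,0,0,0,0,0,10],[0.0,0,0,0,0,0,10],[0.0,0,0,0,0,0,10],[0.0,0,0,0,0,0,6],[0,0,0,0,0,0,0]]'
python3 -c "
from h import *
plan(.4565,.2275,.08,-102)"
```

```text
time: 18.12
position: [0.4571, 0.2279, 0.0833]
tool_rot: [2.826, 1.373, 0.0]
ft_force: [-0.7, 0.0, 3.0]
grip_width: 0.135
grip_force: 14.9
time: 19.12
position: [0.457, 0.228, 0.0833]
tool_rot: [-3.118, 0.38, -0.0]
ft_force: [-1.1, -0.4, 2.7]
grip_width: 0.135
grip_force: 14.9
t 19.125 p [0.457  0.228  0.0833] q [ 0.09  0.17 -0.65  1.92  0.12  1.09 -2.42] yaw -103.91
shift now-axes mm [-0.4  0.6  3.3] turn deg [-0.   -0.01 -1.91] shift target-axes [-0.4  0.6  3.3]
F [-1.1 -0.4  2.7] M [-0.01  0.26 -0.07] grip 11.741189658475955 14.945971369743347
```

```bash

python3 -m handwheel '[[0.02,0,0,0,0,0,0],[0.04,0,0,0,0,0,0],[0.04,0,0,0,0,0,0],[0.04,0,0,-0.03,0,0,0],[0.04,0,0,-0.06,0,0,0],[0.04,0,0,-0.06,0,0,0],[0.04,0,0,-0.06,0,0,0],[0.04,0,0,-0.02,0,0,0]]'
python3 -m handwheel '[[0.04,0.02,0.053,0,0,0,0],[0.04,0.02,0.053,0,0,0,0],[0.04,0.02,0.053,0,0,0,0],[0.04,0.02,0.053,0,0,0,0],[0.04,0.02,0.053,0,0,0,0],[0.04,0.02,0.053,0,0,0,0],[0.04,0.02,0.053,0,0,0,0],[0.04,0.02,0.053,0,0,0,0],[0.04,0,0,0,0,0,0]]'
python3 - <<'E'
from h import *
im,W=cloud("top"); cv2.imwrite("pics/end.png",cv2.resize(im[180:320,160:460],None,fx=2.5,fy=2.5))
for b in blobs(W,.098,.12,(.4,.75,-.1,.34)): print(b)
print('nut')
for b in blobs(W,.037,.043,(.4,.6,.08,.34)): print(b)
im,W=cloud("scene"); 
print('scene')
for b in blobs(W,.098,.12,(.4,.75,-.1,.34)): print(b)
E
```

```text
time: 20.12
position: [0.4583, 0.2288, 0.3172]
tool_rot: [-3.116, 0.381, -0.009]
ft_force: [0.7, 0.5, -0.4]
grip_width: 0.463
grip_force: 0.0
time: 21.25
position: [0.5083, -0.2283, 0.3116]
tool_rot: [3.115, -0.396, -0.003]
ft_force: [0.6, 1.2, -0.0]
grip_width: 0.459
grip_force: 0.0
(array([544.9, 217. ]), array([13. , 52.2]), np.float32(-17.7), np.int32(189), [209, 204, 14, 26], np.float64(111.5), np.float64(116.0))
(array([474.2,  -4.6]), array([12.1, 51.3]), np.float32(63.1), np.int32(162), [314, 245, 25, 16], np.float64(105.6), np.float64(110.0))
(array([455.2, 228.5]), array([12.6, 51.4]), np.float32(-11.8), np.int32(172), [202, 248, 12, 27], np.float64(111.2), np.float64(116.0))
nut
(array([544.9, 217.2]), array([50.3, 50.5]), np.float32(-8.3), np.int32(236), [209, 212, 27, 24], np.float64(40.5), np.float64(43.0))
(array([559.5, 169.6]), array([10.6, 11.7]), np.float32(46.0), np.int32(25), [242, 213, 6, 7], np.float64(39.4), np.float64(42.0))
(array([454.2, 220.6]), array([32.7, 50.6]), np.float32(-9.9), np.int32(233), [209, 253, 20, 25], np.float64(40.3), np.float64(43.0))
(array([443.4, 140. ]), array([49.9, 50. ]), np.float32(82.1), np.int32(456), [244, 258, 27, 26], np.float64(40.6), np.float64(43.0))
scene
(array([457. , 226.5]), array([11.5, 50.9]), np.float32(-13.6), np.int32(220), [428, 150, 15, 28], np.float64(110.2), np.float64(116.0))
(array([546.3, 214.2]), array([14.2, 52.6]), np.float32(-17.8), np.int32(281), [450, 191, 14, 31], np.float64(110.9), np.float64(115.0))
(array([477.1,  -6.1]), array([12.4, 51. ]), np.float32(64.3), np.int32(264), [299, 219, 33, 9], np.float64(105.2), np.float64(110.0))
```

View pics/end.png

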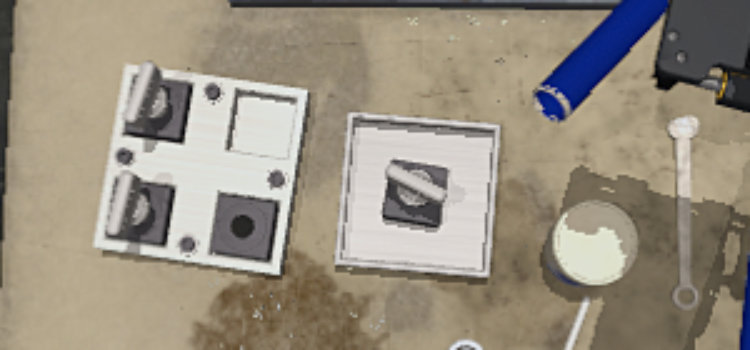

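The final picture shows both wings in the block turned about 90° (near (143,95) and (125,205)). The jammed screw stands upright in the tray (415,190), the bystanders are in place, and the gripper is clear.

```bash
python3 -c "
from bench import ctrl
print(ctrl.close_job())"
```

```text
the job is handed in; nothing more can be done
None
```

The job is handed in (no verdict was returned): the two free screws were turned about 90° clockwise and left in the block, and the jammed one stands upright with its nut in the tray, with nothing else seen to have moved.

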